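# Make up the lens and mirror mount kits

## Task

Make up the two optics kits from the stock. The tray with the round nest, which already has its post holder, is the lens kit: put the lens tube in the round nest and the 75 mm post (the middle length in the rack) in the post socket. The other tray is the mirror kit: put the mirror mount in the oblong nest, the 50 mm post (the shortest) in the post socket and the loose post holder in the square nest. Everything stands upright, right down in its nest, and the longest post stays in the rack.

Things in the scene. Friction and masses are not known exactly. Their poses are not given: they have to be found in the camera images.
- lens_tray: grey kit tray with a round nest; its square nest at (-38, 0) already holds a fixed black post holder, top 75 mm above the table. Fixed, 146 (x) x 74 (y) x 20 mm, origin under its centre on the table, z up. In mm in its frame: round nest diameter 40 at (17, 0). Nest floors z = 14, 6 below the top. Post socket diameter 22 at (54, 0), floor z = 4.
- mirror_tray: grey kit tray, empty, with an oblong nest. Fixed, 146 (x) x 74 (y) x 20 mm, origin under its centre on the table, z up. In mm in its frame: oblong nest 36 (x) x 58 (y) at (17, 0); square nest 60 (x) x 62 (y) at (-38, 0). Nest floors z = 14, 6 below the top. Post socket diameter 22 at (54, 0), floor z = 4.
- post_rack: black drilled block, fixed, 138 (x) x 44 x 25 mm, that holds the stock of posts; origin under its centre on the table; holes of 15.5 mm diameter at x = -48, 0 and 48 mm, y = 0, floor at z = 4 mm. A monitor stands behind rack and trays, beyond x = 0.57 m
- post_50: steel rod, diameter 12.7 mm, 50 mm long plus a 3 mm screw on top, the shortest of three; stands in a hole of the rack, foot 4 mm and top of the rod 54 mm above the table (which hole varies). Origin: centre of its lower end, z up. Grip it near its top
- post_75: steel rod, diameter 12.7 mm, 75 mm long plus a 3 mm screw on top, the middle length of three; stands in a hole of the rack, foot 4 mm and top of the rod 79 mm above the table (which hole varies). Origin: centre of its lower end, z up. Grip it near its top
- post_100: steel rod, diameter 12.7 mm, 100 mm long plus a 3 mm screw on top, the longest of three, not needed; stands in a hole of the rack, foot 4 mm and top of the rod 104 mm above the table (which hole varies). Origin: centre of its lower end, z up. Grip it near its top
- lens_tube: black round tube standing on its end, diameter 30 mm, 30 mm high, hollow at the top; origin at the centre of its underside. Grip it across the outside near the top. Round the loose stock stand, in the world frame, a finned block 0.1 m high beyond x = 0.54, y > 0.01 m and an instrument 0.32 m high beyond x = 0.47, y > 0.08 m (approach over or round it)
- mirror_mount: black mirror mount standing upright: plates 46 mm wide (x from -23 to 23) and 46 mm high, y from 0 to 16 mm, adjuster knobs behind them to y = -19 mm; origin on the underside. Grip the plates across their 46 mm width, at y = 8 mm, in their upper half. Its width goes along the long side of the oblong nest, either way round, the plates (y = 8 mm) over the nest's middle
- post_holder: the loose black post holder: base 50 x 50 x 10 mm (y from -23 to 27 mm), on it an upright tube 24 mm in diameter at x = 0, y = 2 mm, top 51 mm high; a thumb screw sticks out of it towards -y, 38 mm high, to y = -27 mm. Origin on the underside. Grip the tube near its top along x, clear of the screw. It goes square into its nest, screw to any side
There are look-alikes about, which are no part of the job. What is shaped like the lens_tube but yellow is not meant.

How it is judged:
At the end, for the whole second after the job is handed in: Lens tube (10 mm) and 75 mm post (8 mm) in the lens tray; mirror mount (20 mm across, 12 mm along its nest, 0.55 rad), 50 mm post (8 mm) and post holder (12 mm) in the mirror tray; all on their floors (3 mm), upright (0.12 rad), at rest; the 100 mm post not moved (10 mm) (x of lens_tube in the frame of lens_tray between 0.007 and 0.027 m and y of lens_tube in the frame of lens_tray between -0.01 and 0.01 m and z of lens_tube in the frame of lens_tray between 0.011 and 0.017 m and angle between each of lens_tube, post_75, mirror_mount, post_50, post_holder, post_100's own z axis and vertical below 0.12 rad and linear speed of each of lens_tube, post_75, mirror_mount, post_50, post_holder, post_100 below 0.02 m/s and angular speed of each of lens_tube, post_75, mirror_mount, post_50, post_holder, post_100 below 0.2 rad/s and x of post_75 in the frame of lens_tray between 0.046 and 0.062 m and y of post_75 in the frame of lens_tray between -0.008 and 0.008 m and z of post_75 in the frame of lens_tray between 0.001 and 0.007 m and x of mirror_mount in the frame of mirror_tray between -0.003 and 0.037 m and y of mirror_mount in the frame of mirror_tray between -0.012 and 0.012 m and z of mirror_mount in the frame of mirror_tray between 0.011 and 0.017 m and angle between the x axis of mirror_mount and the y axis of mirror_tray, either way round below 0.55 rad and x of post_50 in the frame of mirror_tray between 0.046 and 0.062 m and y of post_50 in the frame of mirror_tray between -0.008 and 0.008 m and z of post_50 in the frame of mirror_tray between 0.001 and 0.007 m and x of post_holder in the frame of mirror_tray between -0.05 and -0.026 m and y of post_holder in the frame of mirror_tray between -0.012 and 0.012 m and z of post_holder in the frame of mirror_tray between 0.011 and 0.017 m and x of post_100 in the frame of post_rack between -0.06 and 0.06 m and y of post_100 in the frame of post_rack between -0.008 and 0.008 m and z of post_100 in the frame of post_rack between 0.001 and 0.007 m and distance of post_100 from where it was at the start of the episode below 0.01 m); the robot touches nothing.
It also fails if it takes over 120 s, if anything falls off the work surface, if the arm or the gripper's body presses on something with over 40 N, if the wrist force passes 120 N, or if a joint passes its speed limit or range.

## Robot

A 6-joint arm with a two-finger parallel gripper is mounted at the origin on a cart in front of the work surface, level with it; the furniture and walls round the work are solid. World frame = base frame: x ahead of the robot, y to its left, z up, the work surface at z = 0. Lengths are in m, angles in rad, forces in N, time in s.
With the tool pointing down it reaches from about 0.375 to 0.9 m from the base axis. Payload 3.1 kg.
Tool frame: the origin (TCP) lies at the centre of the arm's flange, where the gripper is bolted on; the fingertips stand robot.tip_extent ahead of it and the grasp point (between the pads) lies 164 mm ahead of it (robot.tip_extent is the distance from the TCP to the fingertips, in m); z points along the fingers, y is the line along which they close (so a half turn about z gives the same grasp; the last joint's range is limited). The gripper opens to 87 mm and grips with 3 to 60 N. Pads are 19 mm wide; open, the fingers measure 117 mm over their backs; the gripper's body (75 mm by 190 mm) begins 51 mm behind the grasp point.
Start: joints at [-1.333, 0.527, 1.433, -0, 1.181, -0.178], TCP at [0.252, -0.572, 0.405] pointing down, gripper open.
Joint ranges: [-3.08, 3.08], [-0.75, 2.2], [0.22, 2.44], [-1.43, 4.57], [0, 2.65], [-2.85, 2.85]. Speed limits (rad/s): [2.79, 2.79, 3.14, 3.14, 3.14, 3.14].

## Interface

Orientations are given as a unit quaternion [x, y, z, w].
In Python, from rig import get_obs, camera, hand_in, cut_out, robot gives the robot as it stands.
- The arm moves only by the tool step_arm, never from a script. Its argument "rows" is a list of rows, each a list of 6 numbers: the shift along the world's x, y, z in m, then the turn, a rotation vector about the world's x, y, z in degrees. A call has 1 to 12 rows; each row shifts and turns the commanded pose from where the row before left it; what a row does not reach is not made up. A row lasts 1/8 s, in which the tool goes at most 62.5 mm and 10.7 degrees, less where a joint would pass 70% of its speed; a pose out of reach is approached as far as the arm can. A call is refused whole if a number of a shift passes 0.0625 or a number of a turn 10.7, either way. A call with a gripper value outside its range is refused whole. "jaw" is the finger opening in m, from 0 to 0.087, set as the call begins (left out, the last holds). The fingers move at their own pace and stop on an object; "squeeze" is the grip in N (left out, the last holds). Time passes only in rows, so rows that do not move let the fingers close. It gives the time, the measured TCP pose, the force, the opening and the grip force at its end, in the units of the state.
- get_obs(): the state, without advancing time (a new reading comes with each control period).
- camera(name): name is "side" or "top"; returns a dict with "pixels" (420x560x3 uint8, blue, green, red), "depth" (420x560 float32, m along the optical axis (not along the pixel's ray), 0 where there is no reading), "fov_y" (degrees; the focal length in pixels is half the picture's height over the tangent of half this angle, whatever the lens; pixels are square), "cx", "cy" (the principal point, pixels), "k1" (the pictures are not rectified: a ray, as slopes to the right and down, at radius r is drawn at 1 + k1 r^2 times it, then the intrinsics apply), "extrinsics" (4x4, takes a point from camera to world coordinates). Camera axes: x right, y up, looking along -z (the intrinsics and any distortion apply to the point x, -y, -z); pixel columns grow to the right and rows downward; lengths in m; the calibration is good to about 2 mm. A picture is of the moment at which its call begins.
- hand_in(): hands the job in; it is judged then, once.
Trained networks look in the newest picture that a camera, given by its name, has taken for a name from the list of things; names that differ only in an ending like _2 or _b are one class to them, and where a whole thing is asked for, a point or a joint stands for the part that bears it (a point fixed in the world has none). Each returns a list of dicts, best first, with "confidence" (0 to 1); they miss things now and then, are a little off and sometimes report something else, mostly with a low value. They report only what shows in the picture. A call takes as long as a camera call. They do not tell look-alikes from the thing itself.
- cut_out(label, camera): "region" (420x560 bool, what is visible of it) and "extent" ([centre column, centre row, width, height] in pixels, round what is visible of it).
The state is a dict: "time": time; "q": joint angles; "joint_velocities": joint speeds; "joint_torque": joint torques, N m; "position": TCP position; "tool_rot": TCP orientation; "ft_force": force on the tool from outside, world axes, zero at the start; "moment": the same for the moment, N m; "grip_width": finger opening in m; "grip_force": force on a finger pad.
Only numpy, scipy, OpenCV 4.12 (cv2) and the standard library are available. Lean on these libraries where they do the work, as an engineer would, in place of code of your own. Each camera call takes 0.05 s, during which the arm holds its last target. There are 200 camera calls.

## Working session

There is one attempt and no reset: what is moved stays moved. The work goes in short steps, Python scripts to look and compute and a tool call to move; the robot and the scene stay as the last step left them, time stands still between calls to the robot, and variables do not carry over. Pictures are saved under pics/ and viewed, at most 14 in all, crops included, and the job is handed in when it is done.

Besides the shell and the picture viewer there is one more tool, called after "Call:" in YAML: its name, and indented under it one key for each argument. step_arm: Moves the arm, as the interface text tells. Its arguments: {"type":"object","properties":{"rows":{"type":"array"},"jaw":{"type":"number"},"squeeze":{"type":"number"}},"required":["rows"]}

```bash
ls; mkdir -p pics
cat > h.py <<'E'
import numpy as np, cv2
from rig import get_obs, camera, hand_in, cut_out, robot
def cloud(c):
    h,w=c["depth"].shape; f=h/2/np.tan(np.radians(c["fov_y"])/2)
    K=np.array([[f,0,c["cx"]],[0,f,c["cy"]],[0,0,1.]])
    u,v=np.meshgrid(np.arange(w),np.arange(h))
    p=np.stack([u,v],-1).reshape(-1,1,2).astype(float)
    s=cv2.undistortPoints(p,K,np.array([c["k1"],0,0,0.])).reshape(h,w,2)
    # model: distorted=(1+k1 r^2)*ray
    d=c["depth"]; P=np.stack([s[...,0]*d,-s[...,1]*d,-d,np.ones_like(d)],-1)
    W=P@np.array(c["extrinsics"]).T
    W=W[...,:3]; W[d==0]=np.nan
    return W
E
python3 - <<'E'
from h import *
print(robot.tip_extent, get_obs()["position"],get_obs()["tool_rot"])
names=["lens_tray","mirror_tray","post_rack","post_50","post_75","post_100","lens_tube","mirror_mount","post_holder"]
for n in ["top","side"]:
    c=camera(n); cv2.imwrite(f"pics/{n}0.png",c["pixels"]); W=cloud(c)
    np.savez(f"{n}0.npz",W=W,px=c["pixels"])
    print(n,c["fov_y"],c["k1"],np.round(c["extrinsics"],3).tolist())
    for m in names:
        for r in cut_out(m,n):
            p=W[r["region"]]; p=p[~np.isnan(p[:,0])]
            if len(p)==0: continue
            print(m,round(r["confidence"],2),np.round(r["extent"]).tolist(),np.round(np.median(p,0),3),np.round(np.percentile(p,[3,97],axis=0),3).tolist())
E
```

```text
pics
0.1822 [ 0.25237955 -0.57137876  0.40376157] [ 9.78467634e-01  2.06397298e-01 -2.85974626e-05 -1.11522562e-03]
top 47.01876879087061 0.011735694522224449 [[-0.028, 0.997, -0.066, 0.428], [-1.0, -0.027, 0.007, -0.185], [0.005, 0.066, 0.998, 0.928], [0.0, 0.0, 0.0, 1.0]]
lens_tray 0.8 [339.0, 212.0, 50.0, 81.0] [ 0.463 -0.324  0.02 ] [[0.394, -0.36, 0.006], [0.532, -0.29, 0.073]]
mirror_tray 0.85 [282.0, 219.0, 44.0, 80.0] [ 0.456 -0.218  0.016] [[0.388, -0.252, 0.005], [0.527, -0.183, 0.022]]
post_rack 0.93 [385.0, 203.0, 34.0, 77.0] [ 0.474 -0.401  0.025] [[0.411, -0.428, 0.002], [0.542, -0.381, 0.028]]
post_50 0.64 [386.0, 205.0, 8.0, 4.0] [ 0.475 -0.402  0.052] [[0.471, -0.41, 0.026], [0.48, -0.4, 0.058]]
post_50 0.63 [385.0, 176.0, 21.0, 11.0] [ 0.523 -0.399  0.08 ] [[0.518, -0.412, 0.024], [0.53, -0.396, 0.107]]
post_75 0.64 [386.0, 205.0, 8.0, 4.0] [ 0.475 -0.402  0.052] [[0.471, -0.41, 0.026], [0.48, -0.4, 0.058]]
post_75 0.63 [385.0, 176.0, 21.0, 11.0] [ 0.523 -0.399  0.08 ] [[0.518, -0.412, 0.024], [0.53, -0.396, 0.107]]
post_100 0.64 [386.0, 205.0, 8.0, 4.0] [ 0.475 -0.
[... 1664 characters left out ...]
01], [0.457, -0.4, 0.08]]
post_100 0.77 [312.0, 141.0, 10.0, 38.0] [ 0.522 -0.397  0.069] [[0.517, -0.403, 0.026], [0.529, -0.394, 0.105]]
post_100 0.49 [357.0, 158.0, 13.0, 27.0] [ 0.426 -0.403  0.054] [[0.422, -0.498, 0.001], [0.457, -0.4, 0.08]]
lens_tube 0.72 [250.0, 252.0, 17.0, 24.0] [ 0.503 -0.123  0.02 ] [[0.49, -0.14, 0.002], [0.517, -0.113, 0.031]]
lens_tube 0.65 [230.0, 290.0, 18.0, 28.0] [ 0.493 -0.043  0.02 ] [[0.48, -0.061, 0.003], [0.507, -0.033, 0.031]]
mirror_mount 0.76 [283.0, 287.0, 28.0, 46.0] [ 0.41  -0.076  0.037] [[0.399, -0.105, 0.003], [0.438, -0.062, 0.047]]
post_holder 0.96 [245.0, 334.0, 50.0, 51.0] [0.425 0.017 0.011] [[0.405, -0.012, 0.0], [0.454, 0.035, 0.051]]
```

Run:
```python
import cv2
a=cv2.imread("pics/top0.png")[140:290,140:420]; cv2.imwrite("pics/topc.png",cv2.resize(a,None,fx=2.85,fy=2.85,interpolation=cv2.INTER_CUBIC))
a=cv2.imread("pics/side0.png")[110:380,190:400]; cv2.imwrite("pics/sidec.png",cv2.resize(a,None,fx=2.2,fy=2.2,interpolation=cv2.INTER_CUBIC))
```

```text
(no output)
```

View pics/topc.png

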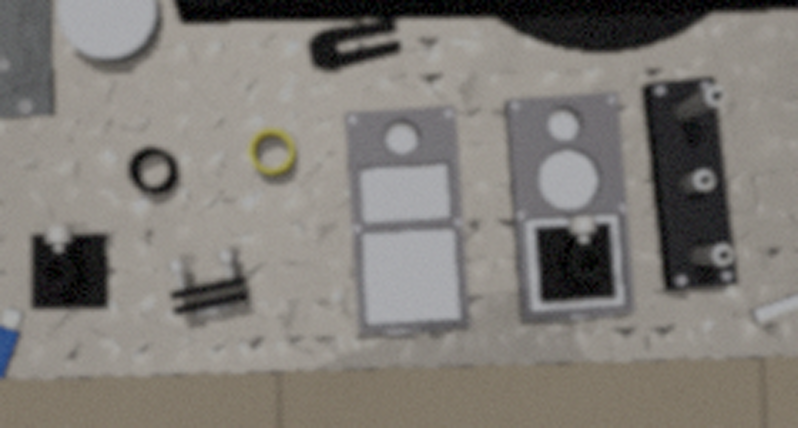

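View pics/sidec.png

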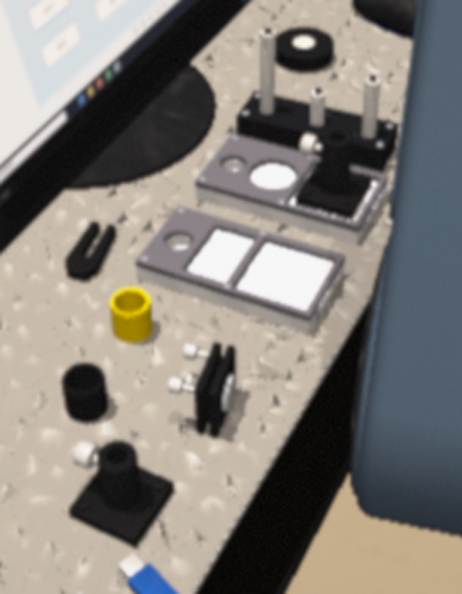

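View pics/side0.png

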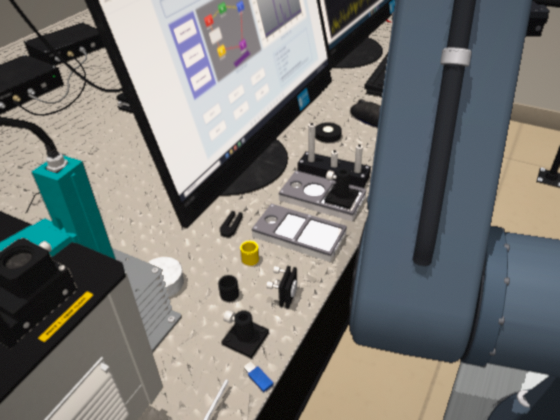

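Top view (crop scale 2.85, offset 140,140) shows the lens tray at right (570,205) with the black holder, and the mirror tray at (407,220). The rack posts run long (713,95), short (704,180) and middle (722,254). The black lens tube is at (154,171) with the yellow decoy at (273,152). The mirror mount (210,290) and loose holder (70,270) both have their knobs towards +x. Next I'll fit exact poses.

```bash
cat > fit.py <<'E'
from h import *
def rect(W,box,zr):
    x0,x1,y0,y1=box
    m=(W[...,0]>x0)&(W[...,0]<x1)&(W[...,1]>y0)&(W[...,1]<y1)&(W[...,2]>zr[0])&(W[...,2]<zr[1])
    m=cv2.morphologyEx(m.astype(np.uint8),cv2.MORPH_OPEN,np.ones((2,2),np.uint8))>0
    p=W[m]
    if len(p)<4: return None
    (c,s,a)=cv2.minAreaRect((p[:,:2]*1000).astype(np.float32))
    return np.round(c,1),np.round(s,1),round(a,1),len(p),np.round(1000*np.median(p,0),1)
if __name__=="__main__":
    for n in ["top","side"]:
        W=np.load(f"{n}0.npz")["W"]; print(n)
        for k,b,z in [("lens",(.37,.56,-.372,-.27),(.0165,.024)),("mirr",(.37,.56,-.265,-.165),(.0165,.024)),("rack",(.38,.57,-.44,-.37),(.021,.030)),
          ("p100",(.50,.55,-.43,-.37),(.095,.12)),("p50",(.46,.50,-.43,-.37),(.045,.065)),("p75",(.40,.45,-.43,-.37),(.070,.09)),
          ("tube",(.47,.52,-.075,-.025),(.024,.04)),("yellow",(.47,.53,-.16,-.1),(.024,.04)),("mount",(.39,.45,-.12,-.05),(.04,.055)),("mountall",(.39,.46,-.12,-.05),(.008,.055)),
          ("hbase",(.39,.48,-.03,.05),(.007,.02)),("htube",(.39,.48,-.03,.05),(.044,.06)),("lenshold",(.39,.46,-.36,-.29),(.065,.085))]:
            print(k,rect(W,b,z))
        t=W[(np.abs(W[...,2])<.01)&(W[...,0]>.4)&(W[...,0]<.5)&(abs(W[...,1])<.4)]; print("table z",np.median(t[:,2]))
E
python3 fit.py
```

```text
top
lens (array([ 462.5, -329.3]), array([148.7,  78.7]), 2.2, 1617, array([nan, nan, nan]))
mirr (array([ 455.6, -220.5]), array([148.2,  74.8]), 2.9, 1252, array([nan, nan, nan]))
rack (array([ 474. , -411.3]), array([143.2,  39.7]), 12.6, 1435, array([nan, nan, nan]))
p100 (array([ 527.6, -417.6]), array([ 9.7, 42.9]), 17.6, 50, array([ 524.1, -403.1,  103.2]))
p50 (array([ 474.6, -410.3]), array([20.5,  9.4]), 85.5, 44, array([ 473.9, -406.8,   52.8]))
p75 (array([ 426.3, -417.2]), array([26.4, 10. ]), 84.4, 45, array([ 426.6, -410. ,   78.7]))
tube (array([493.4, -51.4]), array([27.5, 28.5]), 16.3, 103, array([493.3, -50.6,  26.3]))
yellow (array([ 503. , -131.2]), array([27. , 27.5]), 88.6, 91, array([ 503.6, -131.4,   27. ]))
mount (array([417.2, -83.7]), array([34. , 50.5]), 10.8, 204, array([411.2, -88.4,  43.5]))
mountall (array([416.2, -84.4]), array([38.5, 51.5]), 11.0, 295, array([412.8, -90.6,  39.7]))
hbase (array([420. ,  13.8]), array([61.3, 64.1]), 88.6, 458, array([nan, nan, nan]))
htube (array([433.2,   6.2]), array([23.1, 41.4]), 69.0, 147, array([430.7,   7.2,  
[... 670 characters left out ...]
y([ 425.7, -404.8,   75.6]))
tube (array([498.6, -57.9]), array([27.9, 51.2]), 31.0, 178, array([493.3, -48.5,  26.6]))
yellow (array([ 508.2, -138.5]), array([27.3, 55.4]), 26.9, 157, array([ 502.5, -129.6,   26.3]))
mount (array([ 426.9, -101.1]), array([31.6, 85.6]), 17.1, 302, array([nan, nan, nan]))
mountall (array([ 425.2, -100.3]), array([40.9, 87.2]), 20.5, 703, array([nan, nan, nan]))
hbase (array([422.5,  14.2]), array([69.7, 26.2]), 51.5, 761, array([nan, nan, nan]))
htube (array([432.4,  -2.6]), array([49.5, 39.6]), 72.4, 260, array([nan, nan, nan]))
lenshold (array([ 426.5, -353.1]), array([79.8, 37.7]), 79.2, 174, array([ 425.4, -321.7,   70.3]))
table z -3.3780302410191254e-05
```

```bash
cat > fit2.py <<'E'
from h import *
def fits(n,W,E):
    o=E[:3,3]
    out={}
    for k,b,z,zt in [("lens",(.37,.56,-.372,-.27),(.017,.023),.02),("mirr",(.37,.56,-.265,-.165),(.017,.023),.02),("rack",(.38,.57,-.44,-.37),(.022,.028),.025),
      ("p100",(.50,.55,-.43,-.37),(.097,.11),.106),("p50",(.46,.50,-.43,-.37),(.049,.06),.056),("p75",(.40,.45,-.43,-.37),(.074,.085),.081),
      ("tube",(.47,.52,-.075,-.025),(.025,.034),.03),("yellow",(.47,.53,-.16,-.1),(.025,.034),.03),("mount",(.39,.42,-.12,-.05),(.042,.05),.046),
      ("hbase",(.39,.48,-.03,.05),(.007,.013),.01),("htube",(.39,.48,-.03,.05),(.046,.054),.051),("lenshold",(.39,.46,-.36,-.29),(.07,.078),.075)]:
        x0,x1,y0,y1=b
        with np.errstate(invalid="ignore"): m=((W[...,0]>x0)&(W[...,0]<x1)&(W[...,1]>y0)&(W[...,1]<y1)&(W[...,2]>z[0])&(W[...,2]<z[1])).astype(np.uint8)
        if k in("lens","mirr","rack","hbase"): m=cv2.morphologyEx(m,cv2.MORPH_OPEN,np.ones((3,3),np.uint8))&m
        nl,l,st,_=cv2.connectedComponentsWithStats(m)
        i=1+np.argmax(st[1:,4]); m=l==i
        p=W[m]; q=o+(p-o)*((zt-o[2])/(p[:,2]-o[2]))[:,None]
        c,s,a=cv2.minAreaRect((q[:,:2]*1000).astype(np.float32))
        print(n,k,np.round(c,1),np.round(s,1),round(a,1),m.sum(),"mean",np.round(1000*q[:,:2].mean(0),1))
if __name__=="__main__":
    for n in ["top","side"]:
        c=camera(n); fits(n,cloud(c),np.array(c["extrinsics"]))
E
python3 fit2.py
```

```text
top lens [ 491.2 -324.7] [91.1 74.2] 2.1 985 mean [ 498.8 -326.1]
top mirr [ 510.9 -235.5] [35.8 41.7] 88.3 301 mean [ 511.2 -237.7]
top rack [ 476.2 -405.5] [137.5  44.5] 3.9 1234 mean [ 475.2 -404. ]
top p100 [ 523.3 -401. ] [12.  12.1] 87.5 49 mean [ 523.4 -400.9]
top p50 [ 475.6 -404.5] [11.4 11.6] 43.0 42 mean [ 475.8 -404.5]
top p75 [ 428.3 -408.4] [12.3 10.5] 88.4 44 mean [ 428.2 -407.9]
top tube [494.4 -49.9] [27.9 29.9] 88.9 96 mean [494.4 -49.8]
top yellow [ 504.4 -130.2] [28.  28.1] 88.6 91 mean [ 504.1 -129.9]
top mount [406.2 -87.9] [ 5.9 45.2] 10.9 84 mean [406.2 -87.9]
top hbase [435.3  -4.2] [24.6 36. ] 89.1 169 mean [437.5  -7.4]
top htube [430.2   7.6] [23.5 23.6] 89.2 117 mean [429.8   7.8]
top lenshold [ 426.2 -327. ] [23.  22.9] 88.4 117 mean [ 426.  -326.9]
side lens [ 494.5 -322. ] [84.7 76.9] 2.1 829 mean [ 497.3 -320.7]
side mirr [ 457.4 -214.4] [146.6  77.4] 2.0 1079 mean [ 478.2 -210.6]
side rack [ 475.5 -403. ] [139.3  48.4] 3.0 729 mean [ 474.  -402.4]
side p100 [ 520.8 -393.8] [11.3 21.4] 25.4 40 mean [ 520.5 -393.7]
side p50 [ 474.4 -400.3] [11.5 17.2] 23.9 33 mean [ 473.9 -399.3]
side p75 [ 424.9 -399.9] [11.1 20.4] 21.8 38 mean [ 425.5 -401.2]
side tube [492.8 -46.3] [28.8 34.3] 31.8 163 mean [493.1 -46.7]
side yellow [ 502.6 -125.8] [29.6 32.1] 26.6 138 mean [ 503.1 -125.7]
side mount [405.3 -85.4] [ 6.9 47.8] 10.7 112 mean [405.5 -85.1]
side hbase [428.8  11.6] [51.1 50.9] 89.3 632 mean [424.8  18. ]
side htube [428.9  11.9] [23.2 27.3] 30.7 201 mean [428.7  12.2]
side lenshold [ 424.8 -322.6] [22.9 29.8] 23.5 111 mean [ 424.7 -322.2]
```

Run:
```python
from h import *
from scipy.optimize import minimize
c=camera("top"); W=cloud(c)
for n,(cx,cy) in {"lens":(.464,-.3255),"mirr":(.457,-.2165)}.items():
    with np.errstate(invalid="ignore"):
        m=(abs(W[...,0]-cx)<.09)&(abs(W[...,1]-cy)<.052)&(W[...,2]>.0178)&(W[...,2]<.0225)
        fl=(abs(W[...,0]-cx)<.06)&(abs(W[...,1]-cy)<.03)&(W[...,2]>.0125)&(W[...,2]<.0155)
    p=W[m][:,:2]
    best=None
    for a in np.radians(np.arange(-2,8,.25)):
        R=np.array([[np.cos(a),np.sin(a)],[-np.sin(a),np.cos(a)]]); q=p@R.T
        lo,hi=np.percentile(q,[.7,99.3],axis=0); s=np.prod(hi-lo)
        if best is None or s<best[0]: best=(s,np.degrees(a),R.T@((lo+hi)/2),hi-lo)
    print(n,m.sum(),best, fl.sum())
# all floor components by red/white pixel
px=c["pixels"].astype(int); br=px.min(-1)>185
with np.errstate(invalid="ignore"):
  b=br&(W[...,0]>.39)&(W[...,0]<.53)&(W[...,1]>-.36)&(W[...,1]<-.18)
nl,l,st,ce=cv2.connectedComponentsWithStats(b.astype(np.uint8))
E=np.array(c["extrinsics"]);o=E[:3,3]
for i in range(1,nl):
    if st[i,4]<30: continue
    p=W[l==i]; q=o+(p-o)*((.014-o[2])/(p[:,2]-o[2]))[:,None]
    print(st[i,4],cv2.minAreaRect((q[:,:2]*1000).astype(np.float32)),np.nanmedian(p[:,2]))
```

```text
lens 1403 (np.float64(0.010686803535227277), np.float64(2.25), array([ 0.4637676 , -0.32571117]), array([0.14503336, 0.07368514])) 309
mirr 1092 (np.float64(0.01067541282684392), np.float64(2.25), array([ 0.45789088, -0.21732579]), array([0.14530476, 0.07346912])) 950
```

Call:
step_arm:
  rows:
    - [0.035, 0.0326, -0.012, 0, 0, -4.4]
    - [0.035, 0.0326, -0.012, 0, 0, -4.4]
    - [0.035, 0.0326, -0.012, 0, 0, -4.4]
    - [0.035, 0.0326, -0.012, 0, 0, -4.4]
    - [0.036, 0.0326, -0.016, 0, 0, -4.4]
    - [0, 0, 0, 0, 0, 0]
  jaw: 0.04
  squeeze: 20

```text
time: 1.9
position: [0.4302, -0.4058, 0.3395]
tool_rot: [1.0, 0.018, -0.001, -0.002]
ft_force: [-0.0, 0.1, -0.2]
grip_width: 0.0417
grip_force: 0.0
```

Call:
step_arm:
  rows:
    - [-0.002, -0.0025, -0.04, 0, 0, 0]
    - [0, 0, -0.04, 0, 0, 0]
    - [0, 0, -0.0315, 0, 0, 0]
    - [0, 0, 0, 0, 0, 0]

```text
time: 2.4
position: [0.4253, -0.4115, 0.2273]
tool_rot: [1.0, 0.016, -0.001, -0.002]
ft_force: [-0.2, 0.0, 0.2]
grip_width: 0.0404
grip_force: 0.0
```

Call:
step_arm:
  rows:
    - [0, 0, 0, 0, 0, 0]
    - [0, 0, 0, 0, 0, 0]
    - [0, 0, 0, 0, 0, 0]
    - [0, 0, 0, 0, 0, 0]
  jaw: 0.0

```text
time: 2.9
position: [0.4266, -0.4111, 0.2302]
tool_rot: [1.0, 0.016, 0.0, 0.0]
ft_force: [-0.2, 0.7, 4.0]
grip_width: 0.0122
grip_force: 19.7
```

Call:
step_arm:
  rows:
    - [0, 0, 0.03, 0, 0, 0]
    - [0, 0, 0.03, 0, 0, 0]
    - [0, 0, 0.03, 0, 0, 0]
    - [0.03, 0.028, 0, 0, 0, 0]
    - [0.03, 0.028, 0, 0, 0, 0]
    - [0.0295, 0.0288, 0, 0, 0, 0]
    - [0, 0, 0, 0, 0, 0]
    - [0, 0, 0, 0, 0, 0]

```text
time: 3.9
position: [0.5158, -0.3263, 0.3192]
tool_rot: [1.0, 0.016, -0.0, 0.0]
ft_force: [-0.6, 0.2, -0.4]
grip_width: 0.0124
grip_force: 19.8
```

Run:
```python
from h import *
o=get_obs(); print(o["position"],o["tool_rot"])
for n in ["top","side"]:
    c=camera(n); W=cloud(c)
    a=c["pixels"][130:300,250:420] if n=="top" else c["pixels"][60:270,200:410]
    cv2.imwrite(f"pics/{n}1.png",cv2.resize(a,(560,560),interpolation=cv2.INTER_CUBIC))
    for r in cut_out("post_75",n)[:4]: print(n,r["confidence"],np.round(r["extent"]),np.round(np.nanmedian(W[r["region"]],0),3))
a,b=cv2.imread("pics/top1.png"),cv2.imread("pics/side1.png")
cv2.imwrite("pics/both1.png",cv2.resize(np.hstack([a,b]),(800,400)))
```

```text
[ 0.51579539 -0.32633934  0.31917897] [ 9.99866668e-01  1.63261864e-02 -2.90313438e-04  1.32908057e-04]
top 0.53 [385. 204.  10.   6.] [ 0.476 -0.404  0.053]
side 0.47 [310. 152.   5.  16.] [ 0.522 -0.396  0.042]
```

View pics/both1.png

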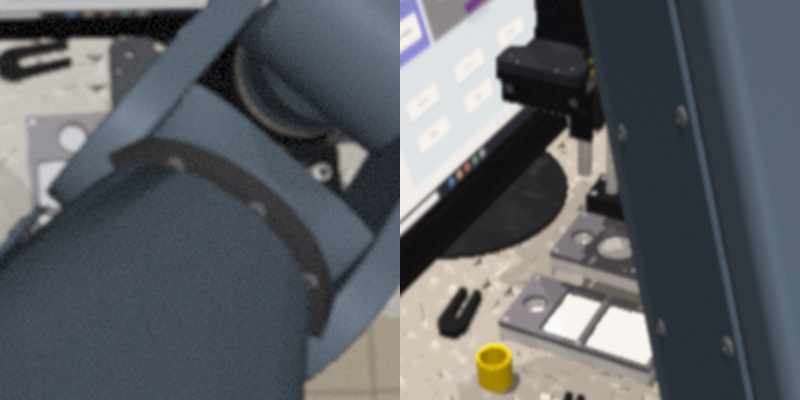

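The side crop shows the 75 mm post held over the lens tray's far end, around (585,155). I'll lower it.

Call:
step_arm:
  rows:
    - [0, 0, -0.035, 0, 0, 0]
    - [0, 0, -0.03, 0, 0, 0]
    - [0, 0, -0.01, 0, 0, 0]
    - [0, 0, -0.01, 0, 0, 0]
    - [0, 0, 0, 0, 0, 0]

```text
time: 4.72
position: [0.5159, -0.3267, 0.2343]
tool_rot: [1.0, 0.016, -0.0, -0.0]
ft_force: [0.1, 0.1, -0.4]
grip_width: 0.0118
grip_force: 19.8
```

Call:
step_arm:
  rows:
    - [0, 0, -0.003, 0, 0, 0]
    - [0, 0, 0, 0, 0, 0]

```text
time: 4.97
position: [0.5161, -0.3265, 0.2318]
tool_rot: [1.0, 0.016, 0.0, 0.0]
ft_force: [0.5, 0.4, -0.4]
grip_width: 0.0124
grip_force: 19.8
```

Call:
step_arm:
  rows:
    - [0, 0, 0, 0, 0, 0]
    - [0, 0, 0, 0, 0, 0]
    - [0, 0, 0, 0, 0, 0]
    - [0, 0, 0.04, 0, 0, 0]
    - [0, 0, 0.04, 0, 0, 0]
    - [-0.02, -0.04, 0.01, 0, 0, 0]
    - [-0.025, -0.04, 0, 0, 0, 0]
    - [0, 0, 0, 0, 0, 0]
  jaw: 0.04

```text
time: 5.98
position: [0.4695, -0.4092, 0.3218]
tool_rot: [1.0, 0.014, 0.0, 0.001]
ft_force: [-0.7, 0.1, -0.2]
grip_width: 0.0396
grip_force: 0.0
```

Call:
step_arm:
  rows:
    - [0.003, 0.002, -0.04, 0, 0, 0]
    - [0, 0, -0.04, 0, 0, 0]
    - [0, 0, -0.022, 0, 0, 0]
    - [0, 0, 0, 0, 0, 0]

```text
time: 6.48
position: [0.4738, -0.4028, 0.2171]
tool_rot: [1.0, 0.016, -0.002, -0.002]
ft_force: [-0.1, 0.7, -0.7]
grip_width: 0.04
grip_force: 0.0
```

Call:
step_arm:
  rows:
    - [0, 0, 0, 0, 0, 0]
    - [0, 0, 0, 0, 0, 0]
    - [0, 0, 0, 0, 0, 0]
    - [0, 0, 0, 0, 0, 0]
  jaw: 0.0

```text
time: 6.98
position: [0.4741, -0.4047, 0.2201]
tool_rot: [1.0, 0.016, 0.001, 0.001]
ft_force: [0.4, -0.6, 1.8]
grip_width: 0.0117
grip_force: 20.0
```

Call:
step_arm:
  rows:
    - [0, 0, 0.035, 0, 0, 0]
    - [0, 0, 0.035, 0, 0, 0]
    - [0, 0, 0.03, 0, 0, 0]
    - [0.0073, 0.0379, 0, 0, 0, 0]
    - [0.0073, 0.0379, 0, 0, 0, 0]
    - [0.0073, 0.0379, 0, 0, 0, 0]
    - [0.0072, 0.0378, 0, 0, 0, 0]
    - [0.0072, 0.0378, 0, 0, 0, 0]
    - [0, 0, 0, 0, 0, 0]
    - [0, 0, -0.01, 0, 0, 0]
    - [0, 0, 0, 0, 0, 0]

```text
time: 8.35
position: [0.5099, -0.2161, 0.3082]
tool_rot: [1.0, 0.015, -0.001, -0.0]
ft_force: [-0.5, -0.1, -0.8]
grip_width: 0.0118
grip_force: 20.0
```

Run:
```python
from h import *
o=get_obs(); print(o["position"],o["tool_rot"])
for n in ["top","side"]:
    c=camera(n); W=cloud(c)
    a=c["pixels"][130:300,250:420] if n=="top" else c["pixels"][60:270,200:410]
    cv2.imwrite(f"pics/{n}2.png",cv2.resize(a,(560,560),interpolation=cv2.INTER_CUBIC))
    np.savez(f"{n}2.npz",W=W)
a,b=cv2.imread("pics/top2.png"),cv2.imread("pics/side2.png")
cv2.imwrite("pics/both2.png",cv2.resize(np.hstack([a,b]),(800,400)))
with np.errstate(invalid="ignore"): m=(abs(W[...,0]-.512)<.03)&(abs(W[...,1]+.215)<.03)&(W[...,2]>.095)&(W[...,2]<.12)
print(np.nanmedian(W[m],0),np.nanmin(W[m],0),np.nanmax(W[m],0))
with np.errstate(invalid="ignore"): m=(abs(W[...,0]-.518)<.03)&(abs(W[...,1]+.324)<.03)&(W[...,2]>.055)&(W[...,2]<.12)
print(np.nanmedian(W[m],0),np.nanmin(W[m],0),np.nanmax(W[m],0))
```

```text
[ 0.50990247 -0.21605873  0.30824294] [ 9.99883531e-01  1.52402454e-02 -7.17031368e-04 -3.80278190e-04]
[ 0.50829012 -0.21045944  0.10679983] [ 0.50421173 -0.2189512   0.09513625] [ 0.51543374 -0.20777147  0.11936766]
[ 0.514755   -0.32242265  0.06925295] [ 0.51056318 -0.33066064  0.05513118] [ 0.52262519 -0.31855237  0.08354703]
```

View pics/both2.png

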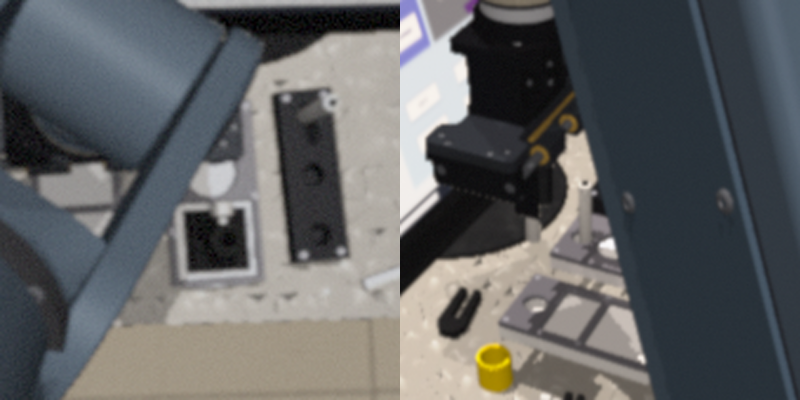

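The 75 mm post stands upright in the lens tray socket (right crop, ~(585,210)). The 50 mm post hangs over the mirror tray's far end, so I'll lower it.

Call:
step_arm:
  rows:
    - [0, 0, -0.035, 0, 0, 0]
    - [0, 0, -0.03, 0, 0, 0]
    - [0, 0, -0.01, 0, 0, 0]
    - [0, 0, -0.01, 0, 0, 0]
    - [0, 0, -0.002, 0, 0, 0]
    - [0, 0, 0, 0, 0, 0]

```text
time: 9.2
position: [0.5105, -0.2153, 0.2228]
tool_rot: [1.0, 0.016, 0.001, 0.0]
ft_force: [0.4, 0.1, -1.6]
grip_width: 0.0121
grip_force: 20.0
```

Call:
step_arm:
  rows:
    - [0, 0, 0, 0, 0, 0]
    - [0, 0, 0, 0, 0, 0]
    - [0, 0, 0, 0, 0, 0]
    - [0, 0, 0.045, 0, 0, 0]
    - [0, 0, 0.045, 0, 0, 0]
    - [-0.004, 0.041, 0, 0, 0, 3.3]
    - [-0.004, 0.041, 0, 0, 0, 3.3]
    - [-0.004, 0.041, 0, 0, 0, 3.3]
    - [-0.004, 0.042, 0, 0, 0, 3.3]
    - [0, 0, 0, 0, 0, 0]
  jaw: 0.055

```text
time: 10.45
position: [0.4932, -0.0476, 0.3123]
tool_rot: [0.991, 0.133, -0.001, -0.001]
ft_force: [-0.6, -0.5, -1.0]
grip_width: 0.0548
grip_force: 0.0
```

Run:
```python
from h import *
c=camera("side"); W=cloud(c); np.savez("side3.npz",W=W)
a=c["pixels"][60:360,180:400]; cv2.imwrite("pics/side3.png",cv2.resize(a,(440,600),interpolation=cv2.INTER_CUBIC))
```

```text
(no output)
```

View pics/side3.png

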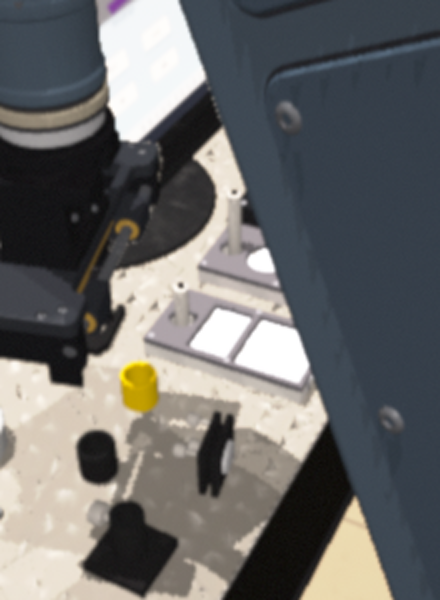

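Both posts stand in their sockets: the 50 mm at (182,300) and the 75 mm at (235,215). The gripper is above the black tube, so I'll go down and grip it.

Call:
step_arm:
  rows:
    - [0.001, -0.0015, -0.05, 0, 0, 0]
    - [0, 0, -0.05, 0, 0, 0]
    - [0, 0, -0.02, 0, 0, 0]
    - [0, 0, -0.002, 0, 0, 0]
    - [0, 0, 0, 0, 0, 0]

```text
time: 11.12
position: [0.4958, -0.0525, 0.1907]
tool_rot: [0.991, 0.13, 0.001, 0.0]
ft_force: [0.3, -0.1, -0.3]
grip_width: 0.055
grip_force: 0.0
```

Call:
step_arm:
  rows:
    - [0, 0, 0, 0, 0, 0]
    - [0, 0, 0, 0, 0, 0]
    - [0, 0, 0, 0, 0, 0]
    - [0, 0, 0, 0, 0, 0]
  jaw: 0.0

```text
time: 11.62
position: [0.4953, -0.0515, 0.1908]
tool_rot: [0.991, 0.131, 0.0, 0.0]
ft_force: [-0.5, 0.7, 4.9]
grip_width: 0.0295
grip_force: 20.0
```

Call:
step_arm:
  rows:
    - [0, 0, 0.04, 0, 0, 0]
    - [0, 0, 0.04, 0, 0, 0]
    - [0, 0, 0.03, 0, 0, 0]
    - [-0.0023, -0.0459, 0, 0, 0, -2.2]
    - [-0.0023, -0.0459, 0, 0, 0, -2.2]
    - [-0.0023, -0.0459, 0, 0, 0, -2.2]
    - [-0.0023, -0.0459, 0, 0, 0, -2.2]
    - [-0.0022, -0.0459, 0, 0, 0, -2.2]
    - [-0.0022, -0.0456, 0, 0, 0, -2]
    - [0, 0, 0, 0, 0, 0]
    - [0, 0, -0.03, 0, 0, 0]
    - [0, 0, 0, 0, 0, 0]

```text
time: 13.12
position: [0.4807, -0.325, 0.2682]
tool_rot: [1.0, 0.018, -0.002, -0.003]
ft_force: [0.2, 0.9, -0.3]
grip_width: 0.0297
grip_force: 20.0
```

Run:
```python
from h import *
print(get_obs()["position"])
c=camera("side"); W=cloud(c)
a=c["pixels"][60:270,200:410]; cv2.imwrite("pics/side4.png",cv2.resize(a,(560,560),interpolation=cv2.INTER_CUBIC))
```

```text
[ 0.48067439 -0.32500658  0.26822677]
```

View pics/side4.png

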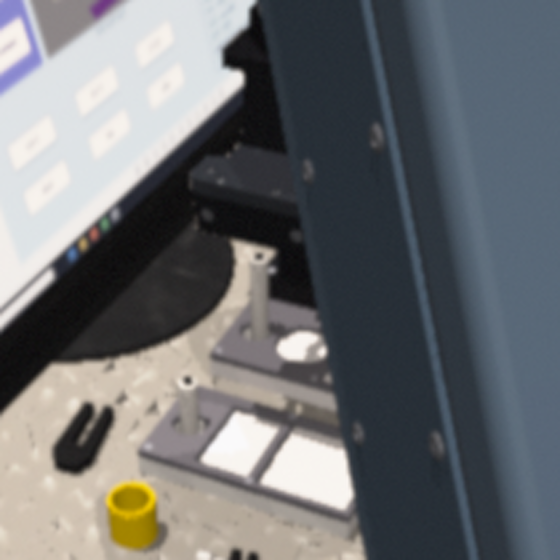

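The tube is hidden by the arm, and the posts are undisturbed at (260,300) and (187,405). I'll lower it with a force check.

Call:
step_arm:
  rows:
    - [0, -0.001, -0.03, 0, 0, 0]
    - [0, 0, -0.02, 0, 0, 0]
    - [0, 0, -0.006, 0, 0, 0]
    - [0, 0, -0.004, 0, 0, 0]
    - [0, 0, 0, 0, 0, 0]

```text
time: 13.8
position: [0.4836, -0.3292, 0.2136]
tool_rot: [1.0, 0.018, 0.003, 0.004]
ft_force: [-0.4, -0.4, 8.0]
grip_width: 0.0292
grip_force: 20.0
```

Call:
step_arm:
  rows:
    - [0, 0, 0, 0, 0, 0]
    - [0, 0, 0, 0, 0, 0]

```text
time: 14.05
position: [0.4834, -0.329, 0.2137]
tool_rot: [1.0, 0.018, 0.003, 0.004]
ft_force: [-0.0, -0.2, 7.8]
grip_width: 0.0293
grip_force: 20.0
```

Run:
```python
from h import *
o=get_obs(); print(o["position"],o["tool_rot"],o["ft_force"],o["moment"])
c=camera("side"); W=cloud(c)
c=camera("top")
with np.errstate(invalid="ignore"): m=(abs(W[...,0]-.48)<.04)&(abs(W[...,1]+.325)<.04)&(W[...,2]>.01)
print(m.sum())
```

```text
[ 0.4833825  -0.32903879  0.21369872] [0.99982488 0.01806425 0.00325706 0.00364575] [-0.0160061  -0.16286509  7.84199596] [-0.62697848 -0.24667913 -0.03527476]
717
```

The contact point worked out from the moments, about (0.515, -0.406), is the top of the 100 mm post under the gripper body. I'll lift and turn the gripper away from it.

Call:
step_arm:
  rows:
    - [0, 0, 0.03, 0, 0, 0]
    - [0, 0, 0, 0, 0, -8.5]
    - [0, 0, 0, 0, 0, -8.5]
    - [0, 0, 0, 0, 0, 0]
    - [0, 0, 0, 0, 0, 0]
    - [0, 0, 0, 0, 0, 0]

```text
time: 14.9
position: [0.4817, -0.3277, 0.2404]
tool_rot: [0.992, -0.13, 0.0, 0.0]
ft_force: [1.1, 0.2, -1.0]
grip_width: 0.0293
grip_force: 20.0
```

Run:
```python
from h import *
o=get_obs(); print(o["position"],o["tool_rot"],o["ft_force"],o["moment"])
c=camera("side"); W=cloud(c)
t=camera("top")
a=t["pixels"][130:300,250:420]; b=c["pixels"][60:270,200:410]
cv2.imwrite("pics/both5.png",np.hstack([cv2.resize(i,(400,400),interpolation=cv2.INTER_CUBIC) for i in(a,b)]))
```

```text
[ 0.48173396 -0.32765889  0.24040303] [ 9.91558407e-01 -1.29660794e-01  5.30183494e-05  4.67747437e-05] [ 1.05788315  0.17339065 -1.01418255] [0.06243252 0.05345695 0.00409031]
```

View pics/both5.png

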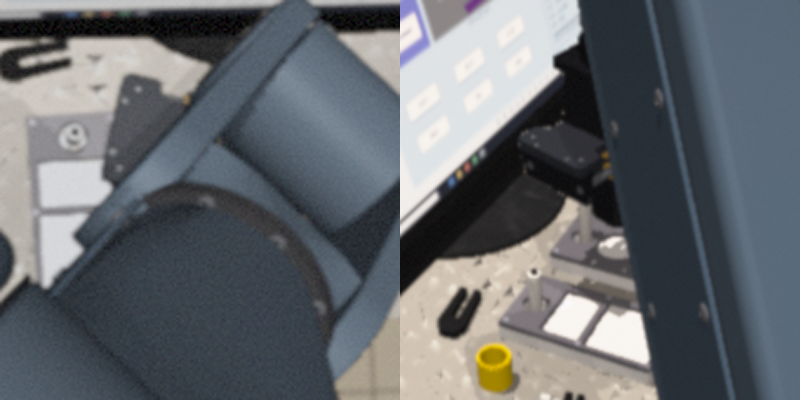

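The view shows the body now turned clear of the rack. I'll lower again.

Call:
step_arm:
  rows:
    - [0, 0.0015, -0.01, 0, 0, 0]
    - [0, 0, -0.015, 0, 0, 0]
    - [0, 0, -0.0075, 0, 0, 0]
    - [0, 0, 0, 0, 0, 0]
    - [0, 0, 0, 0, 0, 0]

```text
time: 15.62
position: [0.4817, -0.3263, 0.2077]
tool_rot: [0.991, -0.13, 0.0, 0.0]
ft_force: [-0.2, -0.7, 0.1]
grip_width: 0.03
grip_force: 20.0
```

Call:
step_arm:
  rows:
    - [0, 0, -0.0025, 0, 0, 0]
    - [0, 0, 0, 0, 0, 0]

```text
time: 15.88
position: [0.4817, -0.3262, 0.2054]
tool_rot: [0.991, -0.13, 0.0, 0.0]
ft_force: [-0.6, 0.1, -0.9]
grip_width: 0.0294
grip_force: 20.0
```

Call:
step_arm:
  rows:
    - [0, 0, 0, 0, 0, 0]
    - [0, 0, 0, 0, 0, 0]
    - [0, 0, 0, 0, 0, 0]
    - [0, 0, 0.045, 0, 0, 0]
    - [0, 0, 0.045, 0, 0, 0]
    - [-0.01, 0.04, 0.01, 0, 0, 5]
    - [-0.01, 0.04, 0, 0, 0, 5]
    - [-0.01, 0.04, 0, 0, 0, 5]
    - [-0.014, 0.04, 0, 0, 0, 5]
    - [-0.014, 0.04, 0, 0, 0, 5]
    - [-0.014, 0.04, 0, 0, 0, 0]
    - [0, 0, 0, 0, 0, 0]
  jaw: 0.05

```text
time: 17.38
position: [0.4077, -0.0836, 0.3052]
tool_rot: [0.996, 0.089, -0.002, -0.001]
ft_force: [0.2, 0.1, -0.3]
grip_width: 0.0497
grip_force: 0.0
```

Run:
```python
from h import *
c=camera("side"); W=cloud(c)
t=camera("top"); Wt=cloud(t)
a=t["pixels"][130:300,250:420]; b=c["pixels"][60:270,200:410]
cv2.imwrite("pics/both6.png",np.hstack([cv2.resize(i,(400,400),interpolation=cv2.INTER_CUBIC) for i in(a,b)]))
for V in (Wt,W):
  with np.errstate(invalid="ignore"): m=(abs(V[...,0]-.48)<.022)&(abs(V[...,1]+.325)<.022)&(V[...,2]>.035)&(V[...,2]<.06)
  if m.sum(): print(m.sum(),V[m].mean(0),np.percentile(V[m],[3,97],axis=0))
  with np.errstate(invalid="ignore"): m=(abs(V[...,0]-.523)<.022)&(abs(V[...,1]+.401)<.022)&(V[...,2]>.096)&(V[...,2]<.12)
  if m.sum(): print("p100",m.sum(),V[m].mean(0),V[m].max(0))
```

```text
110 [ 0.48149908 -0.32627647  0.04266467] [[ 0.46749524 -0.3407634   0.03688861]
 [ 0.49515594 -0.3122034   0.04644202]]
p100 51 [ 0.52441886 -0.40089182  0.10414144] [ 0.52989087 -0.39547299  0.10910361]
```

View pics/both6.png

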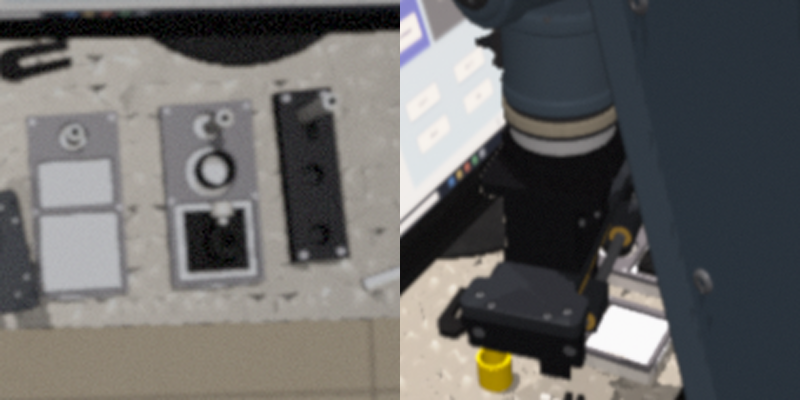

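The lens tube is centred in the round nest and the 100 mm post is unmoved. Next is the mirror mount.

Call:
step_arm:
  rows:
    - [0.003, -0.004, -0.04, 0, 0, 0.7]
    - [0, 0, -0.04, 0, 0, 0]
    - [0, 0, -0.02, 0, 0, 0]
    - [0, 0, -0.008, 0, 0, 0]
    - [0, 0, 0, 0, 0, 0]
    - [0, 0, 0, 0, 0, 0]
  jaw: 0.078

```text
time: 18.23
position: [0.4131, -0.0906, 0.1979]
tool_rot: [0.996, 0.093, 0.001, 0.001]
ft_force: [0.3, -1.0, 0.3]
grip_width: 0.078
grip_force: 0.0
```

Call:
step_arm:
  rows:
    - [0, 0, 0, 0, 0, 0]
    - [0, 0, 0, 0, 0, 0]
    - [0, 0, 0, 0, 0, 0]
    - [0, 0, 0, 0, 0, 0]
  jaw: 0.0

```text
time: 18.73
position: [0.4124, -0.0899, 0.1974]
tool_rot: [0.996, 0.093, -0.0, -0.0]
ft_force: [-0.6, 2.3, 0.5]
grip_width: 0.0462
grip_force: 2.7
```

Call:
step_arm:
  rows:
    - [0, 0, 0, 0, 0, 0]
    - [0, 0, 0, 0, 0, 0]
    - [0, 0, 0.035, 0, 0, 0]
    - [0, 0, 0.035, 0, 0, 0]
    - [0, 0, 0.02, 0, 0, 0]
    - [0.016, -0.032, 0, 0, 0, -2.2]
    - [0.016, -0.032, 0, 0, 0, -2.2]
    - [0.016, -0.032, 0, 0, 0, -2.2]
    - [0.0158, -0.0326, 0, 0, 0, -2.2]
    - [0, 0, 0, 0, 0, 0]
    - [0, 0, 0, 0, 0, 0]

```text
time: 20.1
position: [0.4758, -0.2183, 0.2866]
tool_rot: [1.0, 0.017, -0.001, -0.001]
ft_force: [-0.4, 0.3, -1.4]
grip_width: 0.0458
grip_force: 20.0
```

Run:
```python
from h import *
c=camera("side"); t=camera("top")
a=t["pixels"][130:300,250:420]; b=c["pixels"][60:270,200:410]
cv2.imwrite("pics/both7.png",np.hstack([cv2.resize(i,(400,400),interpolation=cv2.INTER_CUBIC) for i in(a,b)]))
```

```text
(no output)
```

View pics/both7.png

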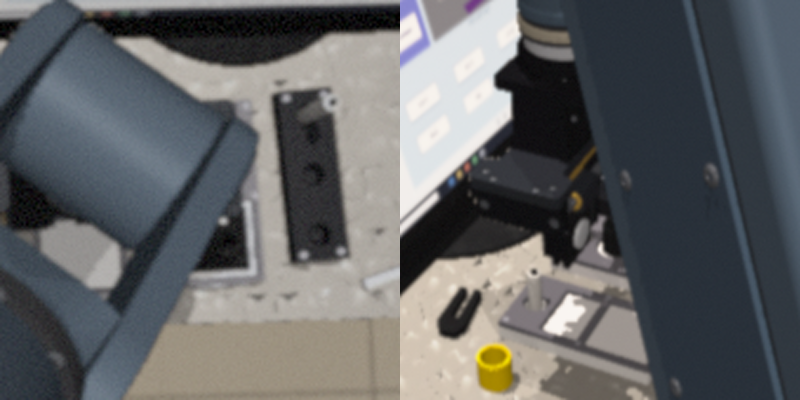

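The mount is held over the oblong nest. I'll place it 4 mm nearer so the knobs clear the post.

Call:
step_arm:
  rows:
    - [-0.004, 0, -0.03, 0, 0, 0]
    - [0, 0, -0.025, 0, 0, 0]
    - [0, 0, -0.01, 0, 0, 0]
    - [0, 0, -0.006, 0, 0, 0]
    - [0, 0, 0, 0, 0, 0]
    - [0, 0, 0, 0, 0, 0]

```text
time: 20.95
position: [0.4727, -0.2189, 0.2169]
tool_rot: [1.0, 0.017, 0.001, 0.0]
ft_force: [-0.1, 0.6, -2.0]
grip_width: 0.0458
grip_force: 20.0
```

Call:
step_arm:
  rows:
    - [0, 0, -0.003, 0, 0, 0]
    - [0, 0, -0.002, 0, 0, 0]
    - [0, 0, 0, 0, 0, 0]
    - [0, 0, 0, 0, 0, 0]

```text
time: 21.45
position: [0.4726, -0.2189, 0.2114]
tool_rot: [1.0, 0.017, 0.0, 0.0]
ft_force: [-0.1, 0.7, 0.4]
grip_width: 0.0458
grip_force: 20.0
```

Call:
step_arm:
  rows:
    - [0, 0, 0, 0, 0, 0]
    - [0, 0, 0, 0, 0, 0]
    - [0, 0, 0, 0, 0, 0]
    - [0, 0, 0.045, 0, 0, 0]
    - [0, 0, 0.045, 0, 0, 0]
    - [-0.008, 0.045, 0, 0, 0, -1]
    - [-0.008, 0.045, 0, 0, 0, -1]
    - [-0.009, 0.045, 0, 0, 0, -1]
    - [-0.009, 0.045, 0, 0, 0, 0]
    - [-0.0086, 0.0465, 0, 0, 0, 0]
    - [0, 0, 0, 0, 0, 0]
    - [0, 0, 0, 0, 0, 0]
  jaw: 0.078

```text
time: 22.95
position: [0.4303, 0.0075, 0.3014]
tool_rot: [1.0, -0.009, 0.001, 0.0]
ft_force: [0.1, -0.1, 0.1]
grip_width: 0.0779
grip_force: 0.0
```

Run:
```python
from h import *
c=camera("side"); t=camera("top"); W=cloud(t); V=cloud(c)
a=t["pixels"][130:300,250:420]; b=c["pixels"][60:270,200:410]
cv2.imwrite("pics/both8.png",np.hstack([cv2.resize(i,(400,400),interpolation=cv2.INTER_CUBIC) for i in(a,b)]))
for U in (W,V):
  with np.errstate(invalid="ignore"): m=(abs(U[...,0]-.47)<.03)&(abs(U[...,1]+.217)<.04)&(U[...,2]>.055)&(U[...,2]<.07)
  if m.sum()>5: print(m.sum(),np.median(U[m],0),U[m].max(0),cv2.minAreaRect((U[m][:,:2]*1000).astype(np.float32)))
```

```text
209 [ 0.47518631 -0.21883468  0.05922833] [ 0.49858988 -0.19685611  0.06404322] ((481.12469482421875, -219.28846740722656), (34.15914535522461, 45.6867790222168), 1.6648808717727661)
52 [ 0.46494681 -0.22754312  0.05846957] [ 0.47444654 -0.1944148   0.06206985] ((465.16876220703125, -217.9250946044922), (9.589970588684082, 47.00437545776367), 11.613957405090332)
```

View pics/both8.png

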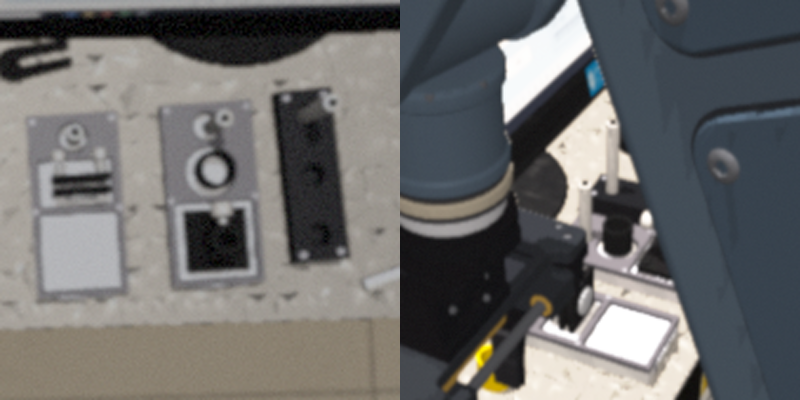

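The mount sits upright in the oblong nest (plates at (80,183) left crop). For the holder I'll yaw +10° to keep the body clear of the instrument.

Call:
step_arm:
  rows:
    - [-0.001, 0, 0, 0, 0, 5]
    - [0, 0, 0, 0, 0, 5]
    - [0, 0, -0.04, 0, 0, 0]
    - [0, 0, -0.035, 0, 0, 0]
    - [0, 0, -0.0195, 0, 0, 0]
    - [0, 0, 0, 0, 0, 0]
    - [0, 0, 0, 0, 0, 0]
  jaw: 0.055

```text
time: 23.92
position: [0.4293, 0.007, 0.2071]
tool_rot: [0.997, 0.077, 0.0, 0.0]
ft_force: [0.2, 0.3, -0.0]
grip_width: 0.0552
grip_force: 0.0
```

Call:
step_arm:
  rows:
    - [0, 0, 0, 0, 0, 0]
    - [0, 0, 0, 0, 0, 0]
    - [0, 0, 0, 0, 0, 0]
    - [0, 0, 0, 0, 0, 0]
    - [0, 0, 0, 0, 0, 0]
  jaw: 0.0

```text
time: 24.55
position: [0.4288, 0.0078, 0.207]
tool_rot: [0.997, 0.078, 0.0, -0.0]
ft_force: [-0.1, 1.0, 4.2]
grip_width: 0.0239
grip_force: 20.0
```

Call:
step_arm:
  rows:
    - [0, 0, 0.04, 0, 0, 0]
    - [0, 0, 0.04, 0, 0, 0]
    - [-0.002, -0.045, 0, 0, 0, 0.6]
    - [-0.002, -0.045, 0, 0, 0, 0.6]
    - [-0.002, -0.045, 0, 0, 0, 0.6]
    - [-0.002, -0.045, 0, 0, 0, 0.6]
    - [-0.002, -0.0465, 0, 0, 0, 0.8]
    - [0, 0, 0, 0, 0, 0]
    - [0, 0, 0, 0, 0, 0]

```text
time: 25.68
position: [0.4182, -0.2183, 0.2862]
tool_rot: [0.994, 0.105, -0.001, -0.001]
ft_force: [-0.7, -0.3, -2.5]
grip_width: 0.0243
grip_force: 20.0
```

Run:
```python
from h import *
c=camera("side"); t=camera("top")
a=t["pixels"][130:300,250:420]; b=c["pixels"][60:270,200:410]
cv2.imwrite("pics/both9.png",np.hstack([cv2.resize(i,(400,400),interpolation=cv2.INTER_CUBIC) for i in(a,b)]))
```

```text
(no output)
```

View pics/both9.png

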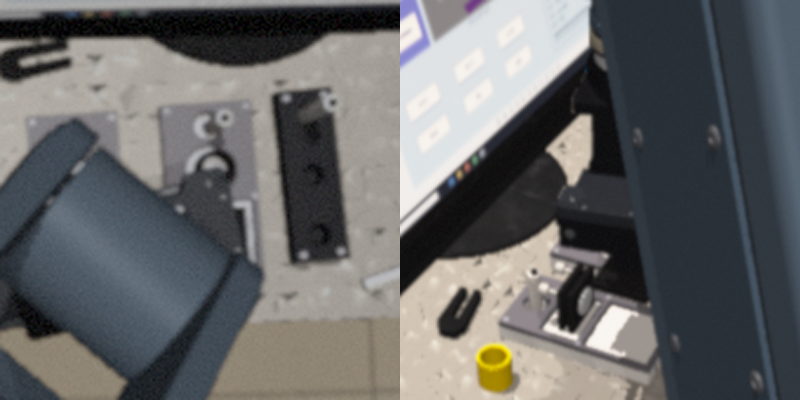

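The mount stands upright (575,295, right crop). The holder is hidden by the arm but its offsets are known, so I'll lower it with a force check.

Call:
step_arm:
  rows:
    - [0, -0.0005, -0.03, 0, 0, 0]
    - [0, 0, -0.02, 0, 0, 0]
    - [0, 0, -0.007, 0, 0, 0]
    - [0, 0, -0.005, 0, 0, 0]
    - [0, 0, 0, 0, 0, 0]
    - [0, 0, 0, 0, 0, 0]

```text
time: 26.52
position: [0.4191, -0.2194, 0.2253]
tool_rot: [0.994, 0.106, 0.0, 0.0]
ft_force: [-0.1, -0.5, -2.3]
grip_width: 0.0244
grip_force: 20.0
```

Call:
step_arm:
  rows:
    - [0, 0, -0.003, 0, 0, 0]
    - [0, 0, -0.0015, 0, 0, 0]
    - [0, 0, 0, 0, 0, 0]
    - [0, 0, 0, 0, 0, 0]

```text
time: 27.02
position: [0.4189, -0.2194, 0.221]
tool_rot: [0.994, 0.106, 0.0, 0.0]
ft_force: [-0.6, -0.3, 6.0]
grip_width: 0.024
grip_force: 20.0
```

Call:
step_arm:
  rows:
    - [0, 0, 0, 0, 0, 0]
    - [0, 0, 0, 0, 0, 0]
    - [0, 0, 0, 0, 0, 0]
    - [0, 0, 0.045, 0, 0, 0]
    - [0, 0, 0.045, 0, 0, 0]
    - [0, 0.04, 0.02, 0, 0, 0]
    - [0, 0.06, 0, 0, 0, 0]
    - [0, 0.06, 0, 0, 0, 0]
    - [0, 0.06, 0, 0, 0, 0]
    - [0, 0, 0, 0, 0, 0]
    - [0, 0, 0, 0, 0, 0]
  jaw: 0.055

```text
time: 28.4
position: [0.4191, 0.0007, 0.3303]
tool_rot: [0.994, 0.106, 0.0, 0.0]
ft_force: [-0.3, -0.3, -0.9]
grip_width: 0.0552
grip_force: 0.0
```

Run:
```python
from h import *
c=camera("side"); t=camera("top"); W=cloud(t)
a=t["pixels"][130:300,250:420]; b=c["pixels"][60:270,200:410]
cv2.imwrite("pics/both10.png",np.hstack([cv2.resize(i,(400,400),interpolation=cv2.INTER_CUBIC) for i in(a,b)]))
print(get_obs()["position"])
ca,sa=np.cos(np.radians(2.25)),np.sin(np.radians(2.25)); o=np.array(t["extrinsics"])[:3,3]
for k,(cx,cy),r,z0,z1,zt,tr in [("tube",(.481,-.325),.025,.036,.05,.044,(.4638,-.3257)),("p75",(.518,-.324),.02,.072,.09,.081,(.4638,-.3257)),("p50",(.512,-.215),.018,.047,.065,.056,(.4579,-.2173)),
  ("holder",(.42,-.219),.03,.059,.07,.065,(.4579,-.2173)),("hbase",(.42,-.219),.04,.021,.028,.024,(.4579,-.2173)),("p100",(.523,-.401),.02,.096,.115,.106,(.4758,-.4046))]:
    with np.errstate(invalid="ignore"): m=(abs(W[...,0]-cx)<r)&(abs(W[...,1]-cy)<r)&(W[...,2]>z0)&(W[...,2]<z1)
    if m.sum()<3: print(k,"none"); continue
    p=W[m]; q=o+(p-o)*((zt-o[2])/(p[:,2]-o[2]))[:,None]
    (c2,s,ang)=cv2.minAreaRect((q[:,:2]*1000).astype(np.float32)); d=np.array(c2)/1000-tr
    print(k,m.sum(),"tray mm",np.round([1000*(ca*d[0]+sa*d[1]),1000*(-sa*d[0]+ca*d[1])],1),"size",np.round(s,1),round(ang,1),"z med/90",np.round(1000*np.percentile(p[:,2],[50,95]),1))
```

```text
[ 0.41931683 -0.00048484  0.33024832]
tube 108 tray mm [17.5 -1. ] size [29.5 27.6] 88.4 z med/90 [43.1 46.1]
p75 41 tray mm [53.  -3.2] size [10.6 10.6] 88.4 z med/90 [79.3 82.3]
p50 59 tray mm [48.   0.7] size [22.9 34.7] 1.5 z med/90 [54.4 58.2]
holder 128 tray mm [-31.   -3.7] size [23.7 38.1] 72.3 z med/90 [64.1 66.9]
hbase 632 tray mm [-35.3   0.3] size [74.8 72.7] 1.4 z med/90 [23.6 26.4]
p100 50 tray mm [47.6  1.7] size [12.  12.1] 87.5 z med/90 [104.1 107.2]
```

View pics/both10.png

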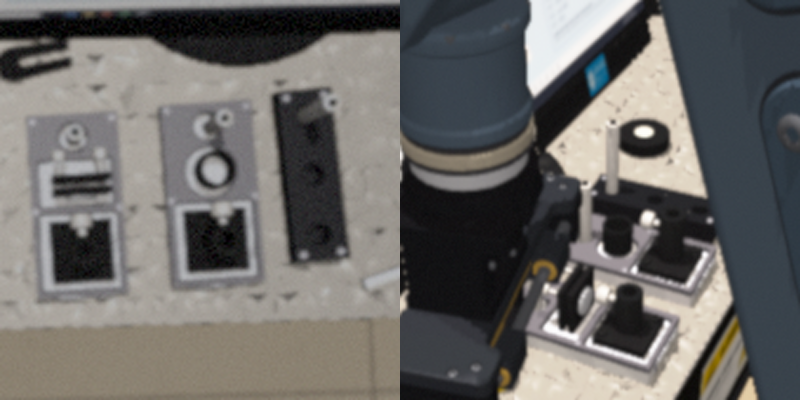

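Everything is seated and upright in the view: both posts, lens tube, mount and holder, with the holder's base top at 24 mm and its tube top at 64 mm. The 100 mm post is still in the rack.

```bash
python3 -c "
from rig import hand_in
print(hand_in())"
```

```text
the job is handed in; nothing more can be done
None
```

Both kits are made up and handed in at about 28 s. The final camera check showed every part seated and upright in its nest, and the 100 mm post still in the rack after one light touch (about 8 N) from the gripper body. `hand_in()` returned no verdict.

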